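Latch the cart's drawer with its drop latch

ROBOT

A 7-joint arm with a two-finger parallel gripper is mounted at the origin on the work surface. World frame = base frame: x ahead of the robot, y to its left, z up, the work surface at z = 0. Lengths are in m, angles in rad, forces in N, time in s.
With the tool pointing down it reaches from about 0.425 to 0.925 m from the base axis. Payload 6.8 kg.
Tool frame: the origin (TCP) lies at the very end of the fingers, on their centre line; the grasp point (between the pads) lies 19 mm behind it; z points along the fingers, y is the line along which they close (so a half turn about z gives the same grasp; the last joint's range is limited). The gripper opens to 85 mm and grips with 20 to 120 N. Pads are 22 mm wide; open, the fingers measure 114 mm over their backs; the gripper's body (76 mm by 85 mm) begins 54 mm behind the grasp point. The pads swing forward as they close: fully open they stand 13 mm farther back than shut.
Start: joints at [1.03, 0.477, 0.022, 1.555, -0.011, 1.109, -0.083], TCP at [0.283, -0.613, 0.231] pointing down, gripper open.
Joint ranges: [-2.96, 2.96], [-0.34, 2.1], [-1.41, 1.46], [0.24, 2.44], [-1.37, 4.51], [0.17, 1.92], [-2.96, 2.96]. Speed limits (rad/s): [2.39, 2.39, 3.14, 3.14, 3.14, 3.14, 3.14].

INTERFACE

Orientations are given as a rotation vector (axis times angle).
In Python, from bench import r gives the robot as it stands.
- The arm moves only by the tool play_rows, never from a script. Its argument "targets" is text: rows parted by semicolons, each of 5 numbers parted by spaces: the closure, from -1 (fully open) to 1 (shut), then the shift along the tool's x, y, z in m, then the turn about the tool's z in rad. In form: gripper dx dy dz spin; .... A call has 1 to 8 rows; each row is the pose to reach, as a shift and turn from the pose commanded when the call began, along the tool's axes at that moment; what a row does not reach only later rows make up. A row lasts 1/12 s, in which the tool goes at most 41.7 mm and 7.16 degrees, less where a joint would pass 70% of its speed; a pose out of reach is approached as far as the arm can. A call with a gripper value outside its range is refused whole. The fingers move at their own pace and stop on an object; "squeeze" is the grip in N (left out, the last holds). Time passes only in rows, so rows that repeat a pose let the fingers close. It gives the time, the measured TCP pose, the force, the opening and the grip force at its end, in the units of the state.
- r.get_obs(): the state, without advancing time (a new reading comes with each control period).
- r.grab_frame(name): name is "scene" or "top" or "wrist"; returns the picture (420x560x3 uint8, red, green, blue); there is no depth.
- r.camera_info(name): a dict with "fov_y" (degrees; the focal length in pixels is half the picture's height over the tangent of half this angle, whatever the lens; pixels are square), "cx", "cy" (the principal point, pixels), "position" and "rotation" of the camera in the world. Camera axes: x right, y down, z forward; pixel columns grow to the right and rows downward; lengths in m; the calibration is good to about 2 mm. The wrist camera is an equidistant fisheye: a pixel r from the principal point sees the ray r / f radians off the axis. A picture is of the moment at which its call begins: read the wrist's pose just before it. camera_info takes no time and is no camera call; for the wrist camera it gives the pose at the moment of the call.
- r.hand_in(): hands the job in; it is judged then, once.
The state is a dict: "clock": time; "joints": joint angles; "qvel": joint speeds; "tau": joint torques, N m; "tcp_pos": TCP position; "orientation": TCP orientation; "contact_force": force on the tool from outside, world axes, zero at the start; "moment": the same for the moment, N m; "grip_width": finger opening in m; "gripper_force": force on a finger pad.
Only numpy, scipy, OpenCV 4.12 (cv2) and the standard library are available. Lean on these libraries where they do the work, as an engineer would, in place of code of your own. Each camera call takes 0.05 s, during which the arm holds its last target. There are 200 camera calls.

TASK

The drawer of the small wooden chest stands a little open. Lift its steel latch bar by the upright tab, bring the drawer in with the bar raised so the bar passes over the striker of the catch, and let it down into the catch so that the drawer stays latched when you let go. Work gently: do not push the bar hard against the catch, and leave the bowl, mug, ramekin and brush where they stand.

Things in the scene. Friction and masses are not known exactly. Their poses are not given: they have to be found in the camera images.
- chest: Fixed wooden drawer chest, 200 (x) x 300 (y) x 110 mm high. Origin: centre of its underside, z up, +x out of its FRONT, which faces away from the robot, give or take its yaw; +y towards the end that carries the catch. Front face at x = 0.100. The other entries give places in this frame (chest frame, m).
- catch (a point): NOMINAL slot of the catch, chest frame (0.131, 0.1225, 0.074): mid slot, on its floor. U-shaped steel keeper, 26 mm along y, on a stem from the chest front: slot 10 mm wide in x, open above; on its +x side the striker nose, 10 mm thick, 16 mm above the floor; on its -x side a back plate 55 mm above it. The keeper is screwed in or out: its true x is up to 5 mm either way, not measured.
- stop (a point): Point on the back plate's face, nominal, chest frame (0.126, 0.1225, 0.110), same 5 mm doubt in x. The plate reaches above the bar's height even when the bar is fully raised, so a raised bar drawn inward comes to rest against it with its inner face; the slot is then right below the bar, with about 4 mm of play towards the striker.
- drawer (a joint): Drawer travel (m) along chest +x: 0 = innermost, grows outward to 0.10; starts 0.045 to 0.075. About 1 N of friction; stays where left, but below 0.030 a hidden spring pushes it out with 2 N, rising to 3.8 N at 0. Bar in the catch: reads 0.001 to 0.015; bar down in front of the striker: 0.021 or more. Dark wooden front 224 x 80 mm, small steel pull knob low in the middle.
- latch (a joint): Angle (rad) of the latch bar: 0 = level, on its rest pin, also when in the catch; grows as tab and tongue rise; upper stop 0.18. Flat dark steel bar along chest y, 6 mm thick (x), 18 mm high, on the drawer front, turning about chest x and travelling with the drawer. Clears the striker above 0.08. Weight and a return spring hold it down: 5 N lifts it at the tab. Let go, it sinks in half a second.
- pivot (a point): The bar's pivot bolt, at the bar's mid height, chest frame (0.123 + drawer, -0.060, 0.085). The bar's tip is 207 mm from it towards +y.
- tab (a point): Grip point on the bar's upright lifting tab, a steel plate 10 mm thick (chest x), 24 mm wide (y), top 23 mm above this point; the chest top is 37 mm below it. It is 100 mm along the bar from the pivot and 62 mm above: chest frame (0.123 + drawer, 0.040, 0.147), bar level. Grip from above, fingers closing along chest x; the tab can then turn between the pads as the bar pivots.
- tongue: The last 37 mm of the latch bar, which goes into the catch. Origin: its inner end on the bar's centre line, 170 mm from the pivot; y runs on to the tip. A contact force over 20 N on it is too much.
- bowl: Stainless steel mixing bowl, 170 mm across, 70 mm high; origin centre of underside. Leave alone.
- mug: Blue enamel mug, 80 mm across, 85 mm high, handle at its +y; origin centre of underside. Leave alone.
- ramekin: White ceramic ramekin, 84 mm across, 45 mm high; origin centre of underside. Leave alone.
- brush: Grey silicone brush lying along its own x, in front of the drawer; origin on its underside. Leave alone.

How it is judged:
By the outcome, as a careful person would: the job done as asked, in the order asked, and still so for the second after the job is handed in, with the robot touching nothing.
It also fails if it takes over 61 s, if anything falls off the work surface, if the arm or the gripper's body presses on something with over 40 N, if the wrist force passes 120 N, or if a joint passes its speed limit or range.

## Working session

There is one attempt and no reset: what is moved stays moved. The work goes in short steps, Python scripts to look and compute and a tool call to move; the robot and the scene stay as the last step left them, time stands still between calls to the robot, and variables do not carry over. Pictures are saved under pics/ and viewed, at most 13 in all, crops included, and the job is handed in when it is done.

Besides the shell and the picture viewer there is one more tool, called after "Emit:" as a command line: name --argument value ..., lists and objects as JSON in quotes. play_rows: Moves the arm, as the interface text tells. Its arguments: {"type":"object","properties":{"targets":{"type":"string"},"squeeze":{"type":"number"}},"required":["targets"]}

```bash
mkdir -p pics
python3 - <<'E'
from bench import r
import cv2,numpy as np
o=r.get_obs();print({k:np.round(v,3) for k,v in o.items()})
ims=[]
for n in("scene","top"):
    im=r.grab_frame(n);cv2.imwrite(f"pics/{n}0.png",im[:,:,::-1]);c=r.camera_info(n);print(n,c)
print(r.camera_info("wrist"))
E
```

```text
{'clock': np.float64(0.0), 'joints': array([ 1.03 ,  0.478,  0.022,  1.556, -0.011,  1.109, -0.083]), 'qvel': array([-0.002,  0.001,  0.   , -0.   , -0.001,  0.   ,  0.001]), 'tau': array([ 0.0000e+00, -5.9645e+01,  1.6080e+00, -2.8120e+01,  1.2000e-02,
        9.0000e-03,  0.0000e+00]), 'tcp_pos': array([ 0.283, -0.612,  0.23 ]), 'orientation': array([-3.067e+00, -6.740e-01,  1.000e-03]), 'contact_force': array([-0.156,  0.506, -0.212]), 'moment': array([ 0.02 ,  0.003, -0.001]), 'gripper_force': np.float64(0.0), 'grip_width': np.float64(0.085)}
scene {'fov_y': 42.928757998116836, 'cx': 281.88403519150256, 'cy': 213.88020593215438, 'position': array([1.58346354, 0.09853603, 1.32693388]), 'rotation': array([-1.7235737 , -1.90904602,  0.69060332])}
top {'fov_y': 53.642257319986854, 'cx': 286.6427281054651, 'cy': 205.71566706155753, 'position': array([0.40499488, 0.03497998, 1.25742219]), 'rotation': array([-2.19504983,  2.13341819, -0.13997913])}
{'fov_y': 65.70646984690485, 'cx': 281.9865006421611, 'cy': 205.1311662529237, 'position': array([ 0.35604691, -0.57887277,  0.373916  ]), 'rotation': array([ 2.41163425, -1.54173973, -0.25055795])}
```

View pics/scene0.png

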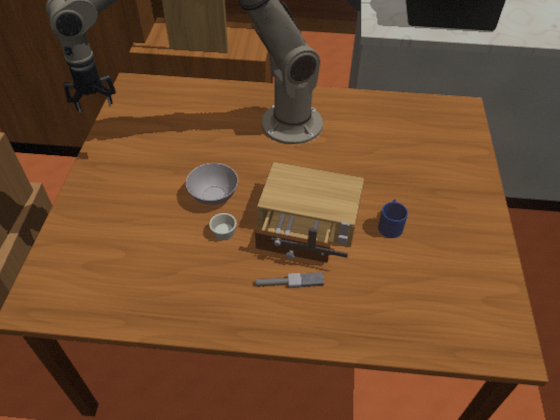

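View pics/top0.png

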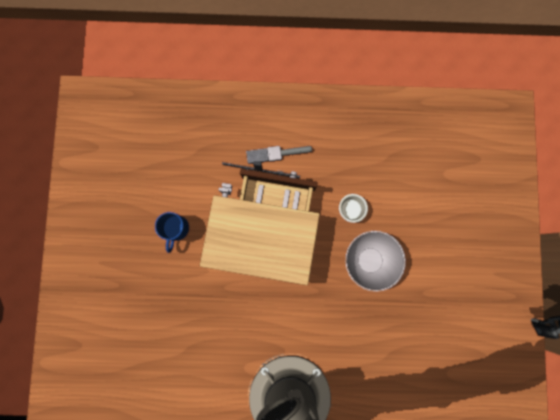

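The scene picture shows the chest with its top at (312,190), the tab at (312,235) and the keeper at (344,232). In the top picture the chest top has corners near (211,197), (319,213), (310,283) and (201,267). The tab is near (257,166), the keeper near (226,189) and the bar runs from (223,164) to (297,177).

```bash
cat > h.py <<'E'
import numpy as np,cv2
from scipy.spatial.transform import Rotation as R
def ray(c,p,fish=False):
    f=210/np.tan(np.radians(c["fov_y"])/2); d=np.array([p[0]-c["cx"],p[1]-c["cy"]])/f
    if fish:
        t=np.linalg.norm(d); v=np.r_[d/t*np.sin(t),np.cos(t)]
    else: v=np.r_[d,1]
    return np.array(c["position"]),R.from_rotvec(c["rotation"]).apply(v)
def onz(c,p,z,fish=False):
    o,v=ray(c,p,fish); return o+v*(z-o[2])/v[2]
E
python3 - <<'E'
from h import *
from bench import r
im=cv2.imread("pics/top0.png"); hsv=cv2.cvtColor(im,cv2.COLOR_BGR2HSV)
print(hsv[240,260],hsv[240,120],hsv[300,260])
h,s,v=[x.astype(int) for x in cv2.split(hsv)]
m=((h>12)&(h<30)&(v>140)&(s<170)).astype(np.uint8)*255
m[:195]=0
m=cv2.morphologyEx(m,cv2.MORPH_OPEN,np.ones((7,7)))
cs=max(cv2.findContours(m,0,1)[0],key=cv2.contourArea)
box=cv2.boxPoints(cv2.minAreaRect(cs));print(box,cv2.contourArea(cs))
c=r.camera_info("top")
P=np.array([onz(c,p,.11) for p in box]);print(P.round(4))
e=np.roll(P,-1,0)-P;print(np.linalg.norm(e,axis=1),np.degrees(np.arctan2(e[:,1],e[:,0])),P.mean(0))
big=cv2.resize(im[140:300,190:330],None,fx=5,fy=5,interpolation=cv2.INTER_CUBIC)[:600,:700]
s=cv2.imread("pics/scene0.png")[155:275,240:380]
cv2.imwrite("pics/crop.png",np.vstack([cv2.resize(im[140:215,195:335],None,fx=5,fy=4,interpolation=2),cv2.resize(s[55:],(700,300),interpolation=2)]))
E
```

```text
[ 17 116 216] [ 11 158 169] [ 12 160 166]
[[197.9817  268.97495]
 [211.86359 179.73436]
 [321.56464 196.79898]
 [307.68274 286.03955]] 8358.0
[[ 0.3621  0.2624  0.11  ]
 [ 0.6098  0.2367  0.11  ]
 [ 0.5706 -0.0712  0.11  ]
 [ 0.3244 -0.0378  0.11  ]]
[0.24905491 0.31042441 0.24854335 0.30248506] [ -5.90386136 -97.24783852 172.26846876  82.83775986] [0.4667223 0.0975364 0.11     ]
```

View pics/crop.png

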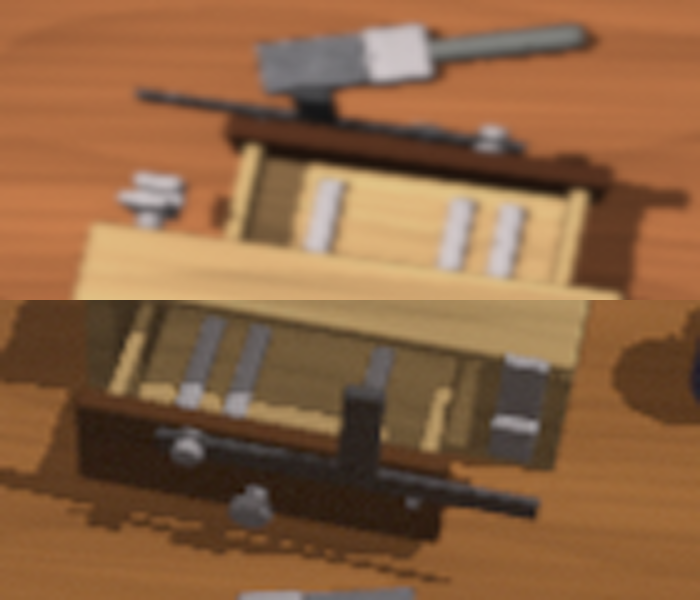

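The crop shows the bar's tip at crop (140,95), the tab around (316,100) above, and below it the tab's top at (362,388). The keeper is at (150,195) above.

Run:
```python
from h import *
from bench import r
t=r.camera_info("top");s=r.camera_info("scene")
y=np.radians(-7.2);A=np.array([[np.cos(y),-np.sin(y)],[np.sin(y),np.cos(y)]])
C=np.array([onz(t,p,.11)[:2] for p in [(198,269),(307.7,286)]]).mean(0)+.1*A[:,0]
print("C",C)
loc=lambda P:(A.T@(P[:2]-C)).round(4)
print("front edge",[loc(onz(t,p,.11)) for p in[(214,196.2),(319,212.5)]])
T=lambda u,v:(195+u/5,140+v/4)
S=lambda u,v:(240+u/5,210+(v-300)/4.615)
print("tab top, top cam",loc(onz(t,T(316,90),.17)),"scene",loc(onz(s,S(363,390),.17)))
print("tip top",loc(onz(t,T(140,95),.094)),loc(onz(s,S(538,505),.09)))
print("keeper plate top",loc(onz(t,T(148,202),.129)),"nose",loc(onz(t,T(160,181),.09)),loc(onz(s,S(525,360),.129)),loc(onz(s,S(515,422),.09)))
```

```text
C [0.44244985 0.09971772]
front edge [array([0.104, 0.143]), array([ 0.1039, -0.1528])]
tab top, top cam [0.2046 0.0313] scene [0.2021 0.0344]
tip top [0.2018 0.1368] [0.2046 0.1416]
keeper plate top [0.1218 0.1135] nose [0.1429 0.1157] [0.1234 0.118 ] [0.1428 0.119 ]
```

```bash
cat >> h.py <<'E'
def go(r,P,yaw_y):
    """tool-frame shift & spin to bring TCP to P and tool y to world angle yaw_y(deg)"""
    o=r.get_obs();M=R.from_rotvec(o["orientation"]).as_matrix()
    a=np.degrees(np.arctan2(M[1,1],M[0,1])); d=(yaw_y-a+180)%360-180
    return (M.T@(np.array(P)-o["tcp_pos"])).round(4), round(-np.radians(d),4), M.round(3).tolist()
E
python3 - <<'E'
from h import *
from bench import r
print(go(r,[.640,.108,.25],-7.2))
E
```

```text
(array([ 0.6263, -0.5041, -0.0188]), np.float64(-1.0123), [[0.908, 0.419, -0.001], [0.419, -0.908, 0.001], [-0.0, -0.002, -1.0]])
```

Emit:
play_rows --targets "-1 0.02 -0.016 -0.005 -0.04; -1 0.05 -0.04 -0.01 -0.09; -1 0.08 -0.064 -0.02 -0.14; -1 0.11 -0.088 -0.02 -0.19; -1 0.14 -0.113 -0.02 -0.24; -1 0.17 -0.137 -0.02 -0.29; -1 0.20 -0.161 -0.02 -0.34; -1 0.23 -0.185 -0.02 -0.38" --squeeze 30

```text
clock: 0.77
tcp_pos: [0.4145, -0.3464, 0.2511]
orientation: [-2.884, -1.245, 0.001]
contact_force: [1.3, 0.4, -0.2]
grip_width: 0.0852
gripper_force: 0.0
```

Run:
```python
from h import *
from bench import r
print(go(r,[.640,.108,.25],-7.2))
```

```text
(array([ 0.4854, -0.1475,  0.0011]), np.float64(-0.6299), [[0.686, 0.728, -0.0], [0.728, -0.686, 0.0], [-0.0, -0.0, -1.0]])
```

Emit:
play_rows --targets "-1 0.035 -0.011 0 -0.05; -1 0.07 -0.022 0 -0.1; -1 0.105 -0.033 0 -0.15; -1 0.14 -0.044 0 -0.2; -1 0.175 -0.055 0 -0.25; -1 0.21 -0.065 0 -0.3; -1 0.245 -0.075 0 -0.35; -1 0.28 -0.085 0 -0.4"

```text
clock: 1.43
tcp_pos: [0.5453, -0.085, 0.2511]
orientation: [-2.579, -1.793, 0.001]
contact_force: [0.7, -0.7, 0.9]
grip_width: 0.0853
gripper_force: 0.0
```

Run:
```python
from h import *
from bench import r
print(go(r,[.640,.108,.25],-7.2))
```

```text
(array([0.2139, 0.0216, 0.001 ]), np.float64(-0.2301), [[0.348, 0.937, -0.0], [0.937, -0.348, -0.0], [-0.0, -0.0, -1.0]])
```

Emit:
play_rows --targets "-1 0.035 0.004 0 -0.04; -1 0.07 0.008 0 -0.08; -1 0.105 0.011 0 -0.12; -1 0.14 0.014 0 -0.16; -1 0.17 0.017 0 -0.2; -1 0.195 0.02 0 -0.225; -1 0.21 0.021 0 -0.23; -1 0.21 0.021 0 -0.23"

```text
clock: 2.1
tcp_pos: [0.6385, 0.1069, 0.2508]
orientation: [-2.353, -2.079, -0.002]
contact_force: [-0.3, -0.3, 0.2]
grip_width: 0.0852
gripper_force: 0.0
```

Run:
```python
from h import *
from bench import r
print(go(r,[.6486,.108,.25],-7.2))
c=r.camera_info("wrist");im=r.grab_frame("wrist");print(c)
cv2.imwrite("pics/w1.png",im[:,:,::-1])
```

```text
(array([0.0023, 0.0099, 0.0008]), np.float64(0.0021), [[0.123, 0.992, -0.001], [0.992, -0.123, 0.002], [0.002, -0.001, -1.0]])
{'fov_y': 65.70646984690485, 'cx': 281.9865006421611, 'cy': 205.1311662529237, 'position': array([0.64836987, 0.18638359, 0.39441259]), 'rotation': array([ 2.81947626, -0.17391668, -0.02993029])}
```

View pics/w1.png

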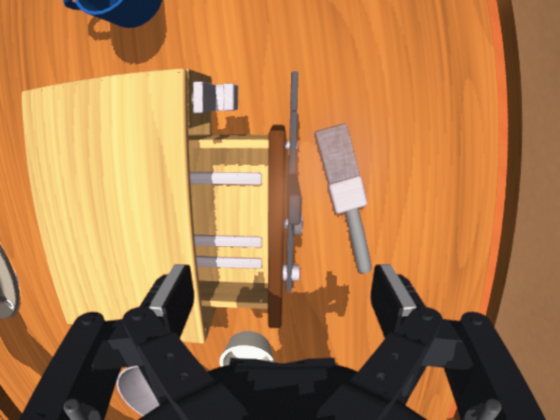

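The wrist picture shows the bar from (295,72) to (289,290), the tab near (294,205), and the keeper at (195–237,97). The chest's front edge runs from (185,70) to (203,340).

Run:
```python
import cv2,numpy as np
im=cv2.imread("pics/w1.png")
cv2.imwrite("pics/w1c.png",np.hstack([cv2.resize(im[60:140,180:310],(520,320)+(),interpolation=2)[:, :] if 0 else cv2.resize(im[70:130,185:245],(400,400),interpolation=2),cv2.resize(im[165:240,265:340],(400,400),interpolation=2)]))
```

```text
(no output)
```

View pics/w1c.png

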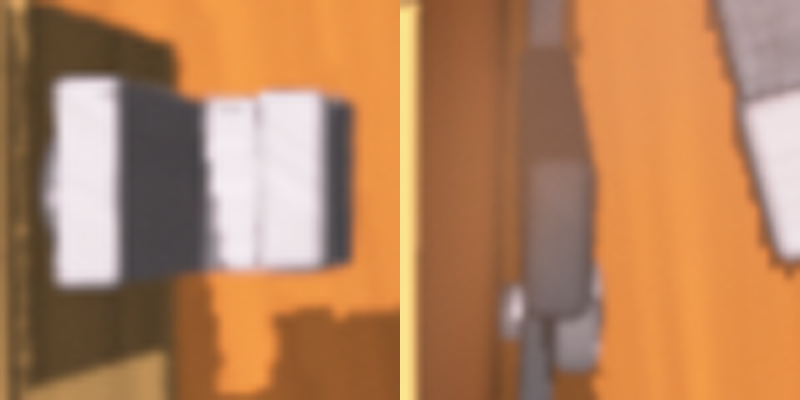

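Run:
```python
from h import *
from bench import r
c=dict(r.camera_info("wrist"))
y=np.radians(-7.2)
q=lambda u,v,z:onz(c,(u,v),z,True)
f1,f2=q(186,80,.11),q(202.5,335,.11)
fd=f1-f2; print("front edge yaw",np.degrees(np.arctan2(fd[1],fd[0]))-90, np.linalg.norm(fd))
b1,b2=q(295,75,.094),q(289,288,.094);bd=b1-b2;print("bar",b1,b2,np.degrees(np.arctan2(bd[1],bd[0]))-90,np.linalg.norm(bd))
y=np.arctan2(fd[1],fd[0])-np.pi/2
y=np.radians(-7.2)
A=np.array([[np.cos(y),-np.sin(y)],[np.sin(y),np.cos(y)]])
fx=lambda P:(A.T@P[:2])
base=(fx(f1)[0]+fx(f2)[0])/2-.1
for n,a in dict(corner1=(186,71,.11),corner2=(203.5,342,.11),tab=(294.7,209.4,.17),platefront=(203,97.7,.129),nosein=(223.6,97,.09),noseout=(233.7,97,.09),bartip=(294.7,72,.09),bar2=(289,290,.09)).items():
    P=q(*a);print(n,P.round(4),(fx(P)-[base,0]).round(4))
```

```text
front edge yaw -8.858072544105497 0.2746789467108134
bar [0.66250878 0.20659227 0.094     ] [ 0.63094789 -0.00973614  0.094     ] -8.300514488717553 0.2186185570289213
corner1 [0.568  0.2242 0.11  ] [0.1041 0.2936]
corner2 [ 0.5228 -0.0664  0.11  ] [ 0.0957 -0.0003]
tab [0.6474 0.1059 0.17  ] [0.1977 0.1862]
platefront [0.5845 0.1966 0.129 ] [0.1239 0.2683]
nosein [0.5947 0.1957 0.09  ] [0.1341 0.2687]
noseout [0.6041 0.1942 0.09  ] [0.1437 0.2684]
bartip [0.6628 0.2097 0.09  ] [0.1999 0.2911]
bar2 [ 0.6304 -0.015   0.09  ] [0.196  0.0642]
```

Run:
```python
from h import *
from bench import r
print(go(r,[.6475,.1065,.13],-8.1))
```

```text
(array([0.0036, 0.0092, 0.1207]), np.float64(0.0152), [[0.126, 0.992, -0.001], [0.992, -0.126, 0.0], [0.0, -0.001, -1.0]])
```

Emit:
play_rows --targets "-1 0.003 0.009 0.01 0.015; -1 0.003 0.009 0.03 0.015; -1 0.003 0.009 0.055 0.015; -1 0.003 0.009 0.08 0.015; -1 0.003 0.009 0.1 0.015; -1 0.003 0.009 0.112 0.015; -1 0.003 0.009 0.12 0.015; -1 0.003 0.009 0.12 0.015"

```text
clock: 2.82
tcp_pos: [0.647, 0.1029, 0.1295]
orientation: [-2.376, -2.054, 0.004]
contact_force: [-0.7, -0.4, -0.4]
grip_width: 0.0853
gripper_force: 0.0
```

Run:
```python
from h import *
from bench import r
print(go(r,[.6475,.1065,.13],-8.1)[:2],r.get_obs()["tcp_pos"])
im=r.grab_frame("wrist");s=r.grab_frame("scene")[190:290,230:390]
cv2.imwrite("pics/w2.png",np.vstack([im[100:400,60:500],cv2.resize(s,(440,275),interpolation=2)])[:,:,::-1])
```

```text
(array([ 0.0036,  0.    , -0.0005]), np.float64(-0.0036)) [0.64695283 0.10293137 0.12946583]
```

View pics/w2.png

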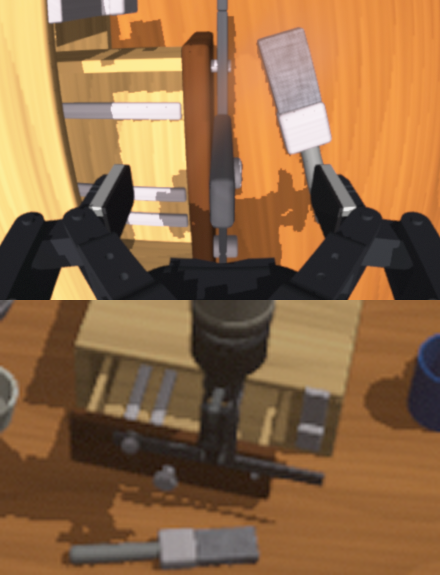

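The tab sits midway between the open fingers in both x and y (crop (222,190)), so I close now.

Emit:
play_rows --targets "-1 0.002 0 0 0; 0 0.002 0 0 0; 0.5 0.002 0 0 0; 1 0.002 0 0 0; 1 0.002 0 0 0; 1 0.002 0 0 0; 1 0.002 0 0 0; 1 0.002 0 0 0" --squeeze 35

```text
clock: 3.58
tcp_pos: [0.6479, 0.1065, 0.1314]
orientation: [2.374, 2.057, -0.0]
contact_force: [0.6, -0.6, 0.1]
grip_width: 0.0097
gripper_force: 39.1
```

Emit:
play_rows --targets "1 0 0 0 0; 1 0 0 0 0; 1 0 0 0 0; 1 0 0 0 0"

```text
clock: 3.92
tcp_pos: [0.648, 0.1065, 0.1314]
orientation: [2.374, 2.057, 0.0]
contact_force: [-0.2, 0.2, 1.1]
grip_width: 0.0094
gripper_force: 39.2
```

Emit:
play_rows --targets "1 -0.001 0 -0.002 0; 1 -0.0025 0 -0.004 0; 1 -0.0045 0 -0.0068 0; 1 -0.006 0 -0.009 0; 1 -0.0075 0 -0.011 0; 1 -0.009 0 -0.0128 0; 1 -0.0095 0 -0.0133 0; 1 -0.0095 0 -0.0133 0"

```text
clock: 4.58
tcp_pos: [0.6462, 0.0965, 0.1444]
orientation: [-2.375, -2.057, 0.002]
contact_force: [-1.0, 1.1, -10.2]
grip_width: 0.0097
gripper_force: 37.8
```

Run:
```python
from h import *
from bench import r
o=r.get_obs();print(o["tcp_pos"],o["contact_force"],go(r,o["tcp_pos"],-8.1)[1])
im=r.grab_frame("wrist");s=r.grab_frame("scene")[190:290,230:390]
cv2.imwrite("pics/w3.png",np.vstack([im[0:300,60:500],cv2.resize(s,(440,275),interpolation=2)])[:,:,::-1])
```

```text
[0.64621518 0.09647251 0.14443406] [ -0.97704428   1.13294964 -10.18603747] -0.0021
```

View pics/w3.png

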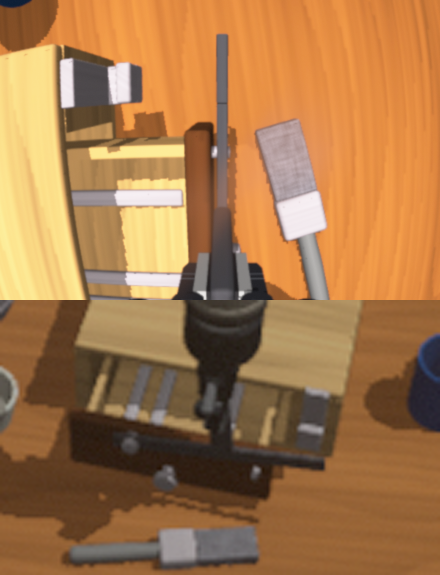

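The bar is raised: the rest pin shows below it at (255,473) and the tongue is at (222,70) in the crop. Now I draw it in.

Emit:
play_rows --targets "1 0 -0.003 0 0; 1 0 -0.008 0 0; 1 0 -0.014 0 0; 1 0 -0.02 0 0; 1 0 -0.026 0 0; 1 0 -0.031 0 0; 1 0 -0.034 0 0; 1 0 -0.035 0 0"

```text
clock: 5.35
tcp_pos: [0.611, 0.1016, 0.1444]
orientation: [2.374, 2.057, -0.002]
contact_force: [-0.5, -2.0, -12.6]
grip_width: 0.0095
gripper_force: 37.5
```

Run:
```python
from h import *
from bench import r
o=r.get_obs();print(o["tcp_pos"],o["contact_force"],go(r,o["tcp_pos"],-8.1)[1])
im=r.grab_frame("wrist");s=r.grab_frame("scene")[190:290,230:390]
cv2.imwrite("pics/w4.png",np.vstack([im[0:300,60:500],cv2.resize(s,(440,275),interpolation=2)])[:,:,::-1])
```

```text
[0.61096816 0.1016156  0.14443619] [ -0.53757598  -2.02300377 -12.57451947] -0.0016
```

View pics/w4.png

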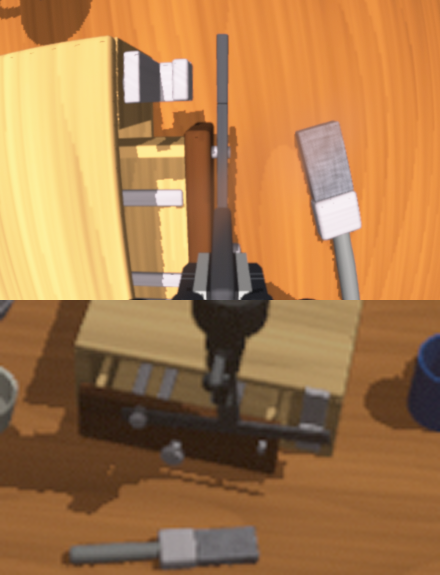

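Still raised and clear. The tongue is at crop (222,80), the striker nose's outer edge at u≈192 and the plate face at u≈138. I work out the gap that remains.

Run:
```python
from h import *
from bench import r
c=r.camera_info("wrist");y=np.radians(-8.1);ax=np.array([np.cos(y),np.sin(y),0])
im=cv2.imread("pics/w4.png")
print(im[78,115:235].max(1).tolist())
for n,a in dict(plate=(198,78,.129),nosein=(233,80,.09),noseout=(250,80,.09),barin=(277.5,78,.12),barout=(288,78,.12)).items():
    P=onz(c,a[:2],a[2],True);print(n,P.round(4),round(ax@P,4))
```

```text
[103, 125, 125, 99, 85, 82, 83, 98, 143, 211, 239, 244, 244, 244, 244, 243, 243, 244, 244, 244, 245, 243, 235, 203, 135, 88, 77, 78, 77, 78, 78, 78, 77, 78, 78, 78, 76, 77, 77, 76, 76, 76, 76, 78, 100, 153, 218, 241, 245, 245, 246, 246, 246, 246, 246, 244, 236, 223, 232, 242, 246, 247, 246, 246, 245, 245, 244, 243, 242, 241, 233, 213, 172, 122, 86, 80, 91, 151, 224, 239, 241, 242, 243, 243, 242, 241, 240, 239, 238, 236, 234, 231, 228, 226, 225, 225, 225, 226, 227, 227, 219, 177, 122, 106, 108, 109, 110, 110, 110, 110, 108, 101, 120, 188, 230, 238, 237, 236, 235, 235]
plate [0.5837 0.1997 0.129 ] 0.5498
nosein [0.5953 0.1987 0.09  ] 0.5613
noseout [0.6054 0.197  0.09  ] 0.5716
barin [0.6219 0.1934 0.12  ] 0.5884
barout [0.6271 0.1927 0.12  ] 0.5937
```

Emit:
play_rows --targets "1 0 -0.004 0 0; 1 0 -0.009 0 0; 1 0 -0.015 0 0; 1 0 -0.02 0 0; 1 0 -0.025 0 0; 1 0 -0.029 0 0; 1 0 -0.031 0 0; 1 0 -0.031 0 0"

```text
clock: 6.12
tcp_pos: [0.5809, 0.1059, 0.1445]
orientation: [2.374, 2.056, -0.0]
contact_force: [2.1, -4.7, -13.8]
grip_width: 0.0097
gripper_force: 37.2
```

Emit:
play_rows --targets "1 0 -0.0005 0 0; 1 0 -0.001 0 0; 1 0 -0.0015 0 0; 1 0 -0.002 0 0; 1 0 -0.002 0 0"

```text
clock: 6.53
tcp_pos: [0.5797, 0.106, 0.1446]
orientation: [2.374, 2.055, 0.001]
contact_force: [3.3, -4.5, -14.4]
grip_width: 0.0094
gripper_force: 37.1
```

Emit:
play_rows --targets "1 -0.0005 -0.0005 0 0; 1 -0.001 -0.001 0 0; 1 -0.001 -0.0015 0 0; 1 -0.001 -0.002 0 0; 1 -0.001 -0.002 0 0"

```text
clock: 6.95
tcp_pos: [0.5778, 0.106, 0.1448]
orientation: [2.374, 2.056, 0.002]
contact_force: [3.2, -3.7, -14.3]
grip_width: 0.0095
gripper_force: 37.2
```

Emit:
play_rows --targets "1 0 -0.0005 0 0; 1 0 -0.001 0 0; 1 0 -0.0015 0 0; 1 0 -0.0015 0 0"

```text
clock: 7.28
tcp_pos: [0.5763, 0.1063, 0.1448]
orientation: [2.374, 2.056, 0.002]
contact_force: [3.2, -4.3, -14.4]
grip_width: 0.0095
gripper_force: 37.2
```

Emit:
play_rows --targets "1 0 -0.0005 0 0; 1 0 -0.001 0 0; 1 0 -0.001 0 0; 1 0 -0.001 0 0"

```text
clock: 7.62
tcp_pos: [0.5753, 0.1064, 0.1448]
orientation: [2.374, 2.056, 0.002]
contact_force: [4.0, -4.3, -14.6]
grip_width: 0.0091
gripper_force: 37.2
```

Run:
```python
from h import *
from bench import r
o=r.get_obs();print(o["tcp_pos"],o["contact_force"])
im=r.grab_frame("wrist")
cv2.imwrite("pics/w5.png",cv2.resize(im[10:210,190:390],(600,600),interpolation=2)[:,:,::-1])
```

```text
[0.57534323 0.10641702 0.14482062] [  4.04330792  -4.31963064 -14.60614152]
```

View pics/w5.png

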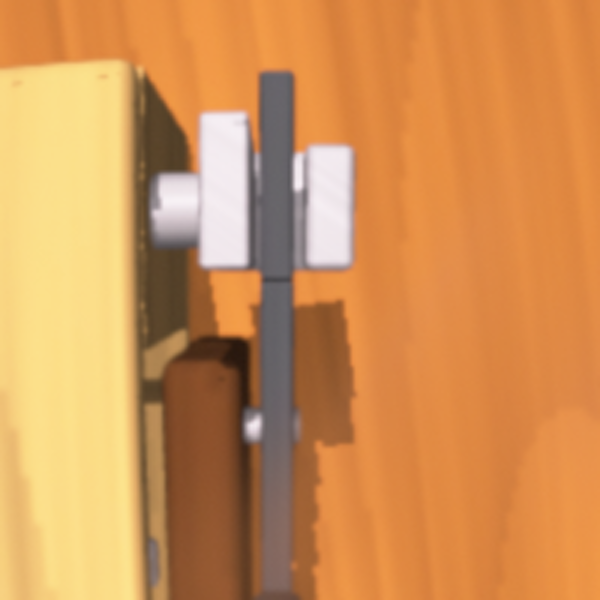

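The bar (u 260–293) hangs over the slot, between the plate's face (u 250) and the nose (u 307), with clearance on both sides. I lower it along its arc.

Emit:
play_rows --targets "1 0.001 0 0.001 0; 1 0.002 0 0.0025 0; 1 0.003 0 0.004 0; 1 0.004 0 0.0055 0; 1 0.005 0 0.007 0; 1 0.005 0 0.007 0"

```text
clock: 8.17
tcp_pos: [0.5767, 0.1118, 0.1387]
orientation: [2.373, 2.056, 0.004]
contact_force: [3.8, -4.3, -4.6]
grip_width: 0.0093
gripper_force: 38.7
```

Emit:
play_rows --targets "1 0.001 0 0.0015 0; 1 0.002 0 0.003 0; 1 0.003 0 0.004 0; 1 0.004 0 0.005 0; 1 0.004 0 0.005 0"

```text
clock: 8.58
tcp_pos: [0.5769, 0.1162, 0.1331]
orientation: [2.374, 2.057, 0.003]
contact_force: [4.1, -2.6, -1.6]
grip_width: 0.0097
gripper_force: 38.8
```

Emit:
play_rows --targets "1 0.0005 0 0.0005 0; 1 0.001 0 0.001 0; 1 0.001 0 0.0015 0; 1 0.001 0 0.0015 0"

```text
clock: 8.92
tcp_pos: [0.5769, 0.1169, 0.1321]
orientation: [2.374, 2.057, 0.003]
contact_force: [2.5, -1.5, 3.6]
grip_width: 0.0097
gripper_force: 39.8
```

Run:
```python
from h import *
from bench import r
o=r.get_obs();print(o["tcp_pos"],o["contact_force"])
im=r.grab_frame("wrist")
cv2.imwrite("pics/w6.png",cv2.resize(im[10:210,190:390],(600,600),interpolation=2)[:,:,::-1])
```

```text
[0.57689313 0.11691474 0.13210195] [ 2.50573065 -1.52526208  3.62520289]
```

View pics/w6.png

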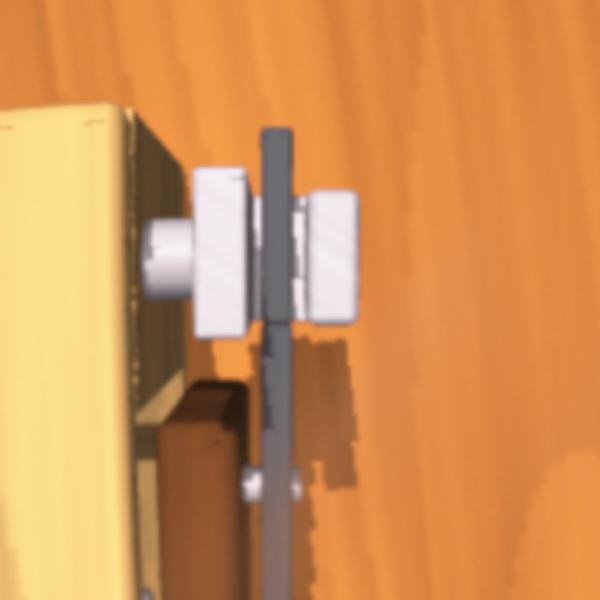

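The bar lies down in the slot (u 262–293, between the plate at 247 and the nose at 308), and the +3.6 N shows it has come to rest. I let go and rise.

Emit:
play_rows --targets "0.6 0 0 0 0; 0.2 0 0 0 0; -0.2 0 0 0 0; -0.6 0 0 0 0; -0.6 0 0 0 0; -0.6 0 0 0 0; -0.6 0 0 0 0"

```text
clock: 9.55
tcp_pos: [0.5759, 0.1165, 0.1309]
orientation: [-2.374, -2.057, 0.001]
contact_force: [-0.4, -0.2, 0.0]
grip_width: 0.0683
gripper_force: 0.0
```

Emit:
play_rows --targets "-0.6 0 0 -0.01 0; -0.6 0 0 -0.03 0; -0.6 0 0 -0.055 0; -0.6 0 0 -0.08 0; -0.6 0 0 -0.1 0; -0.6 0 0 -0.115 0; -0.6 0 0 -0.12 0; -0.6 0 0 -0.12 0"

```text
clock: 10.22
tcp_pos: [0.5769, 0.1167, 0.253]
orientation: [2.373, 2.056, 0.004]
contact_force: [-0.3, 0.2, -0.4]
grip_width: 0.0681
gripper_force: 0.0
```

Run:
```python
from h import *
from bench import r
im=r.grab_frame("wrist");s=r.grab_frame("scene")[180:290,230:390]
cv2.imwrite("pics/w7.png",np.vstack([im[0:300,60:500],cv2.resize(s,(440,300),interpolation=2)])[:,:,::-1])
```

```text
(no output)
```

View pics/w7.png

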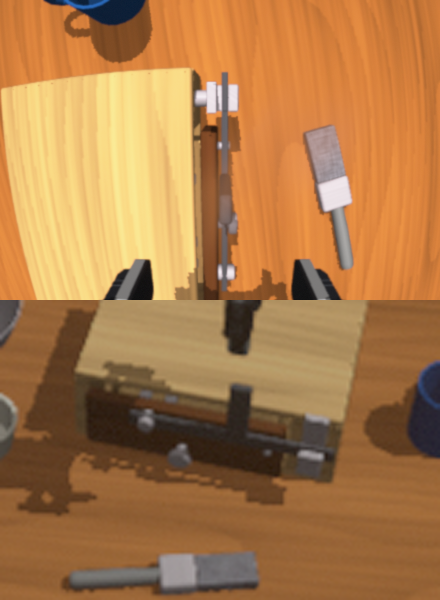

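The gripper is clear. The bar is at (225,97), between the plate and the nose, and the drawer stays in. I hand in.

```bash
python3 -c "
from bench import r
print(r.hand_in())"
```

```text
the job is handed in; nothing more can be done
None
```

The drawer is in and latched: after I let go, the last pictures show the bar down in the catch and the drawer staying closed, the gripper touched nothing but the tab, and I handed the job in at about 10 s (no verdict was shown).

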